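# Rebuild the cleaned shower drain

### The job

The shower drain has been cleaned and must be closed up again. First lift the dark rubber protection plug out of the drain and stand it upright in the parts tub, then put the drain's parts back into it one on top of the other: the trap insert, then the hair sieve, then the chrome dome cover, each lowered in upright without dropping it, fully home, and let go. Leave the bottles and the nail brush where they stand.

Things in the scene. Friction and masses are not known exactly. Their poses are not given: they have to be found in the camera images.
- waste: Drain fixed in the white shower tray's floor: chrome flange ring 116 mm across, 3 mm high, round a bore 90 mm wide, 100 deep, mouth chamfered 3 mm. 44 mm below the tray floor a ledge narrows the bore to 69 mm. Origin: on the bore's axis at tray-floor level (100 mm above the robot's mounting surface), z up. Tray edge: far off, lip 24 mm high, black rail to 52 mm above tray floor.
- plug: Dark grey rubber plug, at the start seated in the drain (origin 17 mm below the tray floor). Stopper 82 mm across, 20 high, foot tapered; on it a head disc 102 mm across, 6 thick; on that an upright grip fin 14 mm thick (along x), 56 long (along y), from 26 to 54 mm above the origin. 0.11 kg. Origin: centre of its underside, z up.
- insert: Grey plastic trap insert, standing on its tube: tube 56 mm across, 45 high; collar 84 mm across, 5 thick; on top a pull bar (arch) 12 mm thick (along x), 59 long (along y), 50 to 68 mm above the origin, open below 61. 0.09 kg. Origin: centre of underside, z up. Home: collar on the drain's ledge, origin 89 mm below tray floor, any yaw; the bore leaves 38 mm beside the bar: open fingers only part way.
- sieve: Steel hair sieve: perforated cup, mouth down, 73 mm across, 23 high (inside 68 wide, 20 high), foot brim 83 mm across, 2 thick; on top a knob 16 mm in diameter, 23 to 38 mm above the origin. 0.08 kg. Origin: centre of its underside, z up. Home: brim on the insert's collar, over the pull bar, origin 39 mm below the tray floor; any yaw.
- cover: Chrome dome cover, right way up on four legs (8 mm high, on a circle 82 mm across). Disc 108 mm across, 8 to 12 mm above the origin; in its middle a round crown 60 mm in diameter, sides upright, 12 to 27 mm above the origin, domed to 30. 0.16 kg. Origin: centre, at the legs' feet, z up. Home: disc on the flange, legs in the bore, origin 5 mm below the tray floor; any yaw.
- tub: Dark open square parts tub fixed on the tray, 140 x 140 mm, 42 mm high, walls and floor 4 mm. Origin: centre of its underside, on the tray floor, z up. The plug is to stand upright in its middle, on the tub's floor.
- shampoo: Bystander: white bottle, 58 mm across, 170 mm high, standing on the tray. Origin: centre of its underside.
- gel: Bystander: dark brown bottle, 52 mm across, 150 mm high, standing on the tray. Origin: centre of its underside.
- brush: Bystander: wooden nail brush 40 x 90 x 28 mm, lying on the tray, long side along y. Origin: centre of its underside.

How it is judged:
On the way, in this order (a step that is already met when the one before it is completed fails the run):
1. the plug stands in the parts tub, let go (horizontal distance between plug and tub below 0.03 m and z of plug in the frame of tub below 0.012 m and angle between plug's own z axis and vertical below 0.2 rad and linear speed of plug below 0.02 m/s and contact force between plug and the fingers below 0.1 N), for 0.2 s.
2. the trap insert is fully home in the drain, let go (horizontal distance between insert and waste below 0.007 m and z of insert in the frame of waste between -0.092 and -0.086 m and angle between insert's own z axis and vertical below 0.07 rad and linear speed of insert below 0.02 m/s and contact force between insert and the fingers below 0.1 N), for 0.2 s.
3. the hair sieve is fully home in the drain, let go (horizontal distance between sieve and waste below 0.009 m and z of sieve in the frame of waste between -0.042 and -0.036 m and angle between sieve's own z axis and vertical below 0.07 rad and linear speed of sieve below 0.02 m/s and contact force between sieve and the fingers below 0.1 N), for 0.2 s.
4. the cover is fully home in the drain, let go (horizontal distance between cover and waste below 0.008 m and z of cover in the frame of waste between -0.008 and -0.002 m and angle between cover's own z axis and vertical below 0.07 rad and linear speed of cover below 0.02 m/s and contact force between cover and the fingers below 0.1 N), for 0.2 s.
At the end, for the whole second after the job is handed in: Plug upright on the tub floor, within 30 mm of its middle; insert on the ledge, sieve on the insert's collar, cover on the flange: each within 0.07 rad of upright, 3 mm of home height and 7, 9 and 8 mm of the drain's axis; all released and at rest (all of step 1 and all of step 2 and all of step 3 and all of step 4); the robot touches nothing.
It fails at once if the insert is dropped into the drain (falls in faster than 0.7 m/s, as from more than 25 mm) (horizontal distance between insert and waste below 0.04 m and z of insert in the frame of waste below 0.02 m and linear speed of insert above 0.7 m/s).
It fails at once if the sieve is dropped into the drain (falls in faster than 0.7 m/s, as from more than 25 mm) (horizontal distance between sieve and waste below 0.04 m and z of sieve in the frame of waste below 0.02 m and linear speed of sieve above 0.7 m/s).
It fails at once if the cover is dropped into the drain (falls in faster than 0.7 m/s, as from more than 25 mm) (horizontal distance between cover and waste below 0.04 m and z of cover in the frame of waste below 0.02 m and linear speed of cover above 0.7 m/s).
It fails at once if a bottle or the nail brush is moved by more than 30 mm or knocked over (distance of any of shampoo, gel, brush from where it was at the start of the episode above 0.03 m or angle between any of shampoo, gel, brush's own z axis and vertical above 0.5 rad).
It also fails if it takes over 128 s, if anything falls off the work surface, if the arm or the gripper's body presses on something with over 40 N, if the wrist force passes 120 N, or if a joint passes its speed limit or range.

### The arm

A 6-joint arm with a two-finger parallel gripper is mounted at the origin on the work surface. World frame = base frame: x ahead of the robot, y to its left, z up, the work surface at z = 0. Lengths are in m, angles in rad, forces in N, time in s.
With the tool pointing down it reaches from about 0.35 to 0.85 m from the base axis. Payload 8.1 kg.
Tool frame: the origin (TCP) lies on the mounting face of the last link; the fingertips stand 186 mm ahead of it and the grasp point (between the pads) lies 167 mm ahead of it; z points along the fingers, y is the line along which they close (so a half turn about z gives the same grasp; the last joint's range is limited). The gripper opens to 93 mm and grips with 3 to 60 N. Pads are 15 mm wide; open, the fingers measure 128 mm over their backs; the gripper's body (75 mm by 188 mm) begins 65 mm behind the grasp point.
Start: joints at [-1.226, 0.13, 1.488, -0, 1.523, -0.085], TCP at [0.25, -0.545, 0.405] pointing down, gripper open.
Joint ranges: [-2.96, 2.96], [-0.89, 2.26], [0.02, 2.5], [-1.34, 4.48], [0, 2.73], [-2.66, 2.66]. Speed limits (rad/s): [2.39, 2.39, 2.79, 3.14, 3.14, 3.14].

### API

Orientations are given as a rotation vector (axis times angle).
In Python, from plant import read_state, read_camera, camera_params, close_job gives the robot as it stands. The module is installed in compiled form; this text tells all that it offers.
- The arm moves only by the tool servo_tool, never from a script. Its argument "increments" is a list of rows, each an object with "slide": the shift along the tool's x, y, z in mm, a list of three; "dr": the turn, a rotation vector about the tool's x, y, z in rad, a list of three; "jaw": the closure, from 0 (fully open) to 1 (shut). In form: [{"slide": [x, y, z], "dr": [ax, ay, az], "jaw": jaw}, ...]. A call has 1 to 20 rows; each row is the pose to reach, as a shift and turn from the pose commanded when the call began, along the tool's axes at that moment; what a row does not reach only later rows make up. A row lasts 1/10 s, in which the tool goes at most 50 mm and 8.59 degrees, less where a joint would pass 70% of its speed; a pose out of reach is approached as far as the arm can. A call with a gripper value outside its range is refused whole. The fingers move at their own pace and stop on an object; "force" is the grip in N (left out, the last holds). Time passes only in rows, so rows that repeat a pose let the fingers close. It gives the time, the measured TCP pose, the force, the opening and the grip force at its end, in the units of the state.
- read_state(): the state, without advancing time (a new reading comes with each control period).
- read_camera(name): name is "side" or "top"; returns (picture, depth): 384x512x3 uint8, red, green, blue; 384x512 float32, m along the optical axis (not along the pixel's ray), 0 where there is no reading.
- camera_params(name): a dict with "fx", "fy", "cx", "cy" (pixels), "rvec" (rotation vector, rad) and "tvec" (3), from world to camera coordinates, as OpenCV has them. Camera axes: x right, y down, z forward; pixel columns grow to the right and rows downward; lengths in m; the calibration is good to about 2 mm. A picture is of the moment at which its call begins. camera_params takes no time and is no camera call.
- close_job(): hands the job in; it is judged then, once.
The state is a dict: "t": time; "q": joint angles; "dq": joint speeds; "joint_torque": joint torques, N m; "tool_pos": TCP position; "orientation": TCP orientation; "force": force on the tool from outside, world axes, zero at the start; "wrist_torque": the same for the moment, N m; "opening": finger opening in m; "gripper_force": force on a finger pad.
Only numpy, scipy, OpenCV 4.12 (cv2) and the standard library are available. Lean on these libraries where they do the work, as an engineer would, in place of code of your own. Each camera call takes 0.05 s, during which the arm holds its last target. There are 200 camera calls.

## Working session

There is one attempt and no reset: what is moved stays moved. The work goes in short steps, Python scripts to look and compute and a tool call to move; the robot and the scene stay as the last step left them, time stands still between calls to the robot, and variables do not carry over. Pictures are saved under pics/ and viewed, at most 14 in all, crops included, and the job is handed in when it is done.

Besides the shell and the picture viewer there is one more tool, called after "Emit:" by a JSON object that holds its "api" and its "payload", one argument or row to a line. servo_tool: Moves the arm, as the interface text tells. Its arguments: {"type":"object","properties":{"increments":{"type":"array"},"force":{"type":"number"}},"required":["increments"]}

```bash
mkdir -p pics
cat > h.py <<'E'
import numpy as np,cv2
from plant import *
def cloud(n):
    im,d=read_camera(n);p=camera_params(n)
    v,u=np.mgrid[:384,:512]
    c=np.stack([(u-p['cx'])/p['fx']*d,(v-p['cy'])/p['fy']*d,d],-1)
    R=cv2.Rodrigues(np.array(p['rvec'],float))[0]
    w=(c-np.array(p['tvec']).ravel())@R
    w[d==0]=np.nan
    return im,w
def save(im,f,x=None,s=1.5):
    if x: im=im[x[1]:x[3],x[0]:x[2]]
    cv2.imwrite('pics/'+f,cv2.resize(im[...,::-1],None,fx=s,fy=s,interpolation=cv2.INTER_CUBIC))
E
python3 - <<'E'
from h import *
for n in('top','side'):
    im,w=cloud(n);save(im,n+'0.png');np.savez(n+'0.npz',im=im,w=w)
    R=cv2.Rodrigues(np.array(camera_params(n)['rvec']))[0];print(n,-R.T@np.array(camera_params(n)['tvec']).ravel())
s=read_state();print(s['t'],s['tool_pos'],s['orientation'],s['force'],s['opening'])
print(cv2.Rodrigues(np.array(s['orientation']))[0].round(3))
E
```

```text
top [ 0.4589294  -0.00448381  1.16731615]
side [0.28833154 0.89789098 0.98452241]
0.1 [ 0.24997503 -0.54522295  0.40379972] [-3.06774240e+00 -6.69577983e-01  2.89293341e-04] [0.41872437 0.40068125 0.45511111] 0.09320349468612314
[[ 0.909  0.417 -0.001]
 [ 0.417 -0.909  0.002]
 [ 0.    -0.002 -1.   ]]
```

View pics/top0.png

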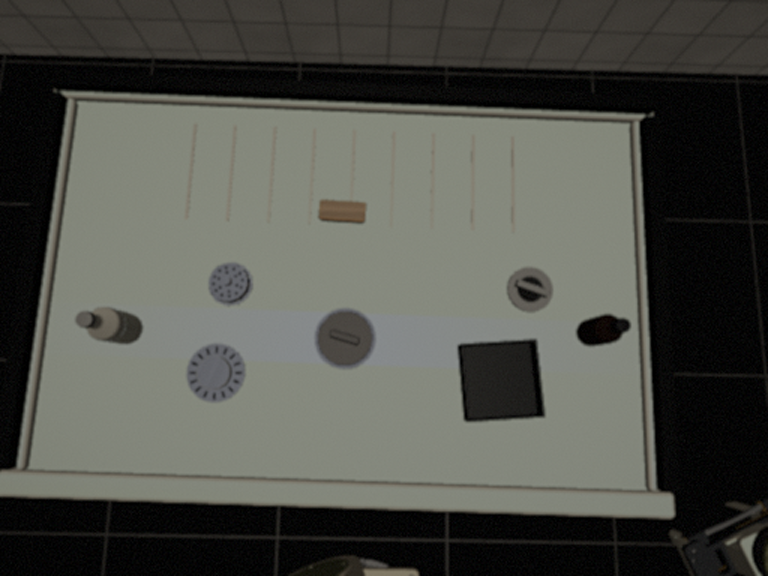

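View pics/side0.png

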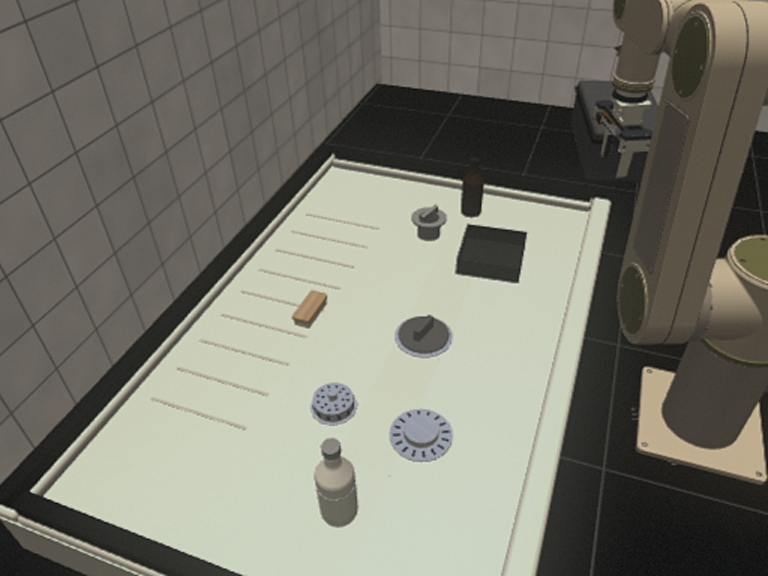

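The top view shows the plug at about (345,338), the insert at (530,290), the sieve at (230,283), the cover at (216,373), the tub at (500,380) and the brush at (343,211). The bottles are at (110,323) and (603,330). All of these are in the 1.5x picture.

Run:
```python
from h import *
o={'plug':(230,226,.075),'insert':(353,193,.06),'sieve':(153,189,.06),'cover':(144,248,.07),'tub':(334,253,.12),'brush':(228,141,.07),'sh':(75,217,.08),'gel':(402,219,.08)}
w=np.load('top0.npz')['w']; ws=np.load('side0.npz')['w']
f=w[(abs(w[...,0]-.45)<.2)&(abs(w[...,1])<.3)];print('floor z top',np.nanmedian(f[:,2]))
f=ws[(abs(ws[...,0]-.45)<.2)&(abs(ws[...,1])<.3)];print('floor z side',np.nanmedian(f[:,2]))
for k,(u,v,r) in o.items():
    c=w[v,u]; print(k,c.round(4))
    for nm,W in(('T',w),('S',ws)):
        P=W[np.hypot(W[...,0]-c[0],W[...,1]-c[1])<r]
        hi=np.nanmax(P[:,2]);
        for a in np.arange(.055,hi,.005):
            Q=P[(P[:,2]>=a)&(P[:,2]<a+.005)]
            if len(Q)<12 or abs(a-.1)<.003 and k!='plug': continue
            q=Q[:,:2].astype(np.float32);(cx,cy),rr=cv2.minEnclosingCircle(q); R=cv2.minAreaRect(q*1000)
            print(' ',nm,round(a-.1,3),len(Q),'z%.4f'%Q[:,2].mean(),'circ',round(cx,4),round(cy,4),round(rr,4),'rect',np.round(R[0],1),np.round(R[1],1),round(R[2],1))
```

```text
floor z top 0.10105254522011262
floor z side 0.10110492363799034
plug [0.5354 0.0376 0.1394]
  T -0.005 446 z0.0985 circ 0.5355 0.0376 0.075 rect [536.6  37.9] [147.1 144.8] 1.2
  T -0.0 712 z0.1021 circ 0.5354 0.0376 0.075 rect [535.5  36.9] [146.5 148.5] 32.9
  T 0.005 655 z0.1080 circ 0.5341 0.0382 0.0737 rect [538.1  35.7] [141.3 114.9] 46.9
  T 0.01 271 z0.1112 circ 0.5394 0.0395 0.0501 rect [539.1  39.3] [95.4 94.5] 61.8
  T 0.03 23 z0.1335 circ 0.54 0.0394 0.0279 rect [539.6  39.5] [55.5 13.9] 74.6
  T 0.035 81 z0.1370 circ 0.5398 0.0393 0.0271 rect [539.3  39.4] [53.8 13.1] 73.0
  S -0.005 237 z0.0988 circ 0.5354 0.0378 0.075 rect [535.5  37.5] [145.8 145.8] 44.6
  S -0.0 453 z0.1019 circ 0.5349 0.0378 0.0748 rect [534.6  37.1] [147.4 145.9] 20.1
  S 0.005 405 z0.1080 circ 0.5334 0.0328 0.0719 rect [545.6  38.7] [103.8 136.3] 40.6
  S 0.01 158 z0.1112 circ 0.5417 0.0457 0.0504 rect [542.4  48.3] [94.8 96.1] 77.3
  S 0.015 18 z0.1172 circ 0.5404 0.0436 0.0278 rect [536.6  45.2] [55.3  8.2] 67.4
  S 0.02 12 z0.1230 circ 0.537 0.0499 0.0246 rect [540.3  48.8] [48.9  9.4] 71.7
  
[... 15804 characters left out ...]
.4] [47.1 17.9] 16.4
  S 0.085 20 z0.1878 circ 0.5611 -0.4121 0.0238 rect [ 559.3 -404.4] [47.2 22.2] 13.0
  S 0.09 19 z0.1927 circ 0.5617 -0.4129 0.0235 rect [ 560.2 -403.5] [46.8 21.5] 8.9
  S 0.095 23 z0.1976 circ 0.5621 -0.4155 0.0239 rect [ 558.8 -407.2] [47.3 23.2] 21.8
  S 0.1 22 z0.2022 circ 0.5623 -0.4125 0.0207 rect [ 561.2 -408.2] [39.6 20.7] 13.2
  S 0.105 16 z0.2069 circ 0.5617 -0.4178 0.0184 rect [ 559.6 -410.8] [36.1 20.1] 16.9
  S 0.11 17 z0.2124 circ 0.5618 -0.4157 0.0144 rect [ 560.9 -409.9] [28.5 14.9] 9.4
  S 0.145 14 z0.2480 circ 0.5617 -0.419 0.0123 rect [ 560.4 -417.4] [23.6 19.4] 47.3
  S 0.15 12 z0.2512 circ 0.5612 -0.4162 0.0117 rect [ 560.9 -417.6] [18.2 18.6] 22.3
```

```bash
cat >> h.py <<'E'
def to(x,y,z,yaw=None):
    "slide (mm) / dr z for TCP target, yaw=angle of tool y in deg"
    s=read_state();R=cv2.Rodrigues(np.array(s['orientation']))[0]
    a=np.degrees(np.arctan2(R[1,1],R[0,1]))
    d=R.T@(np.array([x,y,z])-s['tool_pos'])*1000
    print('t%.2f'%s['t'],'pos',np.round(s['tool_pos'],4),'yaw%.1f'%a,'slide',d.round(1),'dr',None if yaw is None else round(-np.radians(yaw-a),4),'tilt',R[:2,2].round(4),'F',np.round(s['force'],1),'op%.4f'%s['opening'],'g%.1f'%s['gripper_force'])
E
python3 -c "
from h import *
to(.540,.042,.36,-17)
to(.540,.042,.299,-17)"
```

```text
t0.10 pos [ 0.25   -0.5452  0.4038] yaw-65.4 slide [ 508.3 -412.9   44.6] dr -0.8443 tilt [-0.0005  0.0016] F [0.4 0.4 0.5] op0.0932 g0.0
t0.10 pos [ 0.25   -0.5452  0.4038] yaw-65.4 slide [ 508.3 -412.8  105.6] dr -0.8443 tilt [-0.0005  0.0016] F [0.4 0.4 0.5] op0.0932 g0.0
```

Emit:
{"api": "servo_tool", "payload": {
  "increments": [
    {"slide": [254,-206,0],"dr": [0,0,-0.4],"jaw": 0.3},
    {"slide": [254,-206,0],"dr": [0,0,-0.4],"jaw": 0.3},
    {"slide": [254,-206,0],"dr": [0,0,-0.4],"jaw": 0.3},
    {"slide": [254,-206,0],"dr": [0,0,-0.4],"jaw": 0.3},
    {"slide": [254,-206,0],"dr": [0,0,-0.4],"jaw": 0.3},
    {"slide": [254,-206,0],"dr": [0,0,-0.4],"jaw": 0.3},
    {"slide": [508,-413,0],"dr": [0,0,-0.844],"jaw": 0.3},
    {"slide": [508,-413,0],"dr": [0,0,-0.844],"jaw": 0.3},
    {"slide": [508,-413,0],"dr": [0,0,-0.844],"jaw": 0.3},
    {"slide": [508,-413,0],"dr": [0,0,-0.844],"jaw": 0.3},
    {"slide": [508,-413,0],"dr": [0,0,-0.844],"jaw": 0.3},
    {"slide": [508,-413,0],"dr": [0,0,-0.844],"jaw": 0.3},
    {"slide": [508,-413,0],"dr": [0,0,-0.844],"jaw": 0.3},
    {"slide": [508,-413,45],"dr": [0,0,-0.844],"jaw": 0.3},
    {"slide": [508,-413,45],"dr": [0,0,-0.844],"jaw": 0.3},
    {"slide": [508,-413,45],"dr": [0,0,-0.844],"jaw": 0.3},
    {"slide": [508,-413,45],"dr": [0,0,-0.844],"jaw": 0.3}
  ],
  "force": 20
}}

```text
t: 1.8
tool_pos: [0.5399, 0.0408, 0.3614]
orientation: [2.526, 1.866, 0.002]
force: [-0.3, 0.2, 0.6]
opening: 0.0653
gripper_force: 0.0
```

```bash
python3 -c "
from h import *
to(.540,.042,.299,-17)
im,w=cloud('side');save(im,'s1.png',(200,60,420,260),3)"
```

```text
t1.80 pos [0.5399 0.0408 0.3614] yaw-17.1 slide [ 1.2 -0.3 62.4] dr -0.0015 tilt [ 0.0014 -0.0002] F [-0.3  0.2  0.6] op0.0653 g0.0
```

View pics/s1.png

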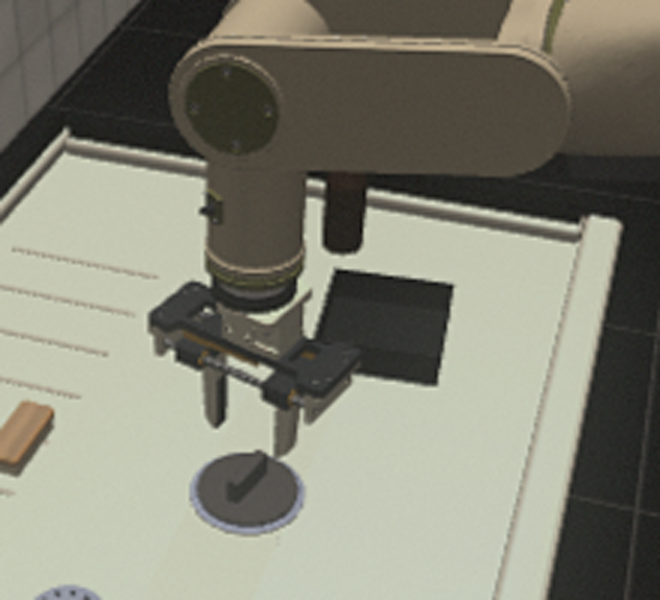

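The fingertips, at about (215,425) and (285,455), straddle the fin at (250,475) with the right yaw. I'll go down and grip.

Emit:
{"api": "servo_tool", "payload": {
  "increments": [
    {"slide": [1,0,30],"dr": [0,0,0],"jaw": 0.3},
    {"slide": [1,0,50],"dr": [0,0,0],"jaw": 0.3},
    {"slide": [1,0,61],"dr": [0,0,0],"jaw": 0.3},
    {"slide": [1,0,61],"dr": [0,0,0],"jaw": 0.3},
    {"slide": [1,0,61],"dr": [0,0,0],"jaw": 1},
    {"slide": [1,0,61],"dr": [0,0,0],"jaw": 1},
    {"slide": [1,0,61],"dr": [0,0,0],"jaw": 1},
    {"slide": [1,0,61],"dr": [0,0,0],"jaw": 1},
    {"slide": [1,0,61],"dr": [0,0,0],"jaw": 1},
    {"slide": [1,0,61],"dr": [0,0,0],"jaw": 1},
    {"slide": [1,0,61],"dr": [0,0,0],"jaw": 1},
    {"slide": [1,0,61],"dr": [0,0,0],"jaw": 1}
  ],
  "force": 25
}}

```text
t: 3.05
tool_pos: [0.5401, 0.0427, 0.2988]
orientation: [2.526, 1.868, 0.0]
force: [0.3, 1.0, 0.4]
opening: 0.0138
gripper_force: 24.9
```

```bash
python3 -c "
from h import *
to(.540,.042,.38,-17)"
```

```text
t3.05 pos [0.5401 0.0427 0.2988] yaw-17.0 slide [ -0.6   0.1 -81.2] dr -0.0003 tilt [0.0001 0.    ] F [0.3 1.  0.4] op0.0138 g24.9
```

Emit:
{"api": "servo_tool", "payload": {
  "increments": [
    {"slide": [0,0,-5],"dr": [0,0,0],"jaw": 1},
    {"slide": [0,0,-12],"dr": [0,0,0],"jaw": 1},
    {"slide": [0,0,-20],"dr": [0,0,0],"jaw": 1},
    {"slide": [0,0,-30],"dr": [0,0,0],"jaw": 1},
    {"slide": [0,0,-42],"dr": [0,0,0],"jaw": 1},
    {"slide": [0,0,-56],"dr": [0,0,0],"jaw": 1},
    {"slide": [0,0,-70],"dr": [0,0,0],"jaw": 1},
    {"slide": [0,0,-85],"dr": [0,0,0],"jaw": 1},
    {"slide": [0,0,-85],"dr": [0,0,0],"jaw": 1}
  ]
}}

```text
t: 3.95
tool_pos: [0.5408, 0.0426, 0.3872]
orientation: [2.523, 1.867, 0.006]
force: [0.4, -0.0, -1.8]
opening: 0.0138
gripper_force: 24.9
```

```bash
python3 -c "
from h import *
to(.468,-.245,.38,-17)
im,w=cloud('side');save(im,'s2.png',(200,60,420,260),3);np.savez('s2.npz',w=w,im=im)"
```

```text
t3.95 pos [0.5408 0.0426 0.3872] yaw-17.0 slide [-296.4   14.5    6.9] dr -0.0003 tilt [ 0.005  -0.0001] F [ 0.4 -0.  -1.8] op0.0138 g24.9
```

View pics/s2.png

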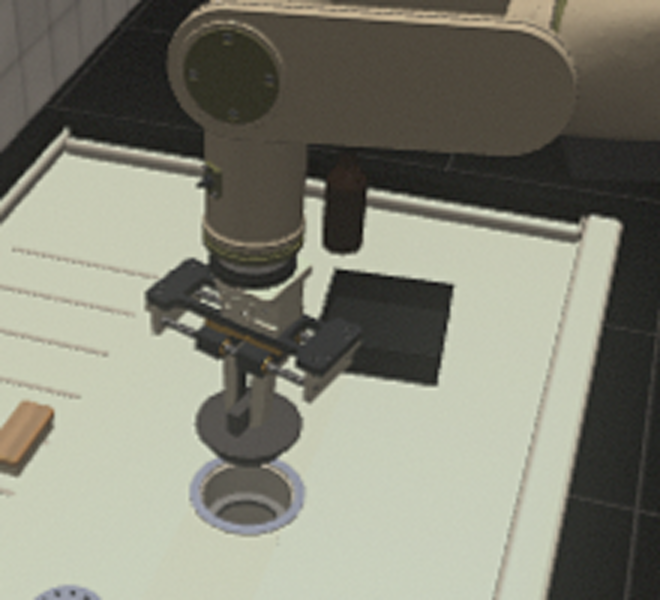

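Emit:
{"api": "servo_tool", "payload": {
  "increments": [
    {"slide": [-15,1,0],"dr": [0,0,0],"jaw": 1},
    {"slide": [-45,2,0],"dr": [0,0,0],"jaw": 1},
    {"slide": [-80,4,0],"dr": [0,0,0],"jaw": 1},
    {"slide": [-115,6,0],"dr": [0,0,0],"jaw": 1},
    {"slide": [-150,8,0],"dr": [0,0,0],"jaw": 1},
    {"slide": [-185,10,0],"dr": [0,0,0],"jaw": 1},
    {"slide": [-220,12,0],"dr": [0,0,0],"jaw": 1},
    {"slide": [-255,14,0],"dr": [0,0,0],"jaw": 1},
    {"slide": [-280,15,0],"dr": [0,0,0],"jaw": 1},
    {"slide": [-297,16,0],"dr": [0,0,0],"jaw": 1},
    {"slide": [-297,16,0],"dr": [0,0,0],"jaw": 1},
    {"slide": [-297,16,0],"dr": [0,0,0],"jaw": 1}
  ]
}}

```text
t: 5.2
tool_pos: [0.4677, -0.2464, 0.3828]
orientation: [-2.526, -1.865, 0.001]
force: [-0.1, 0.5, -1.4]
opening: 0.0138
gripper_force: 24.9
```

```bash
python3 -c "
from h import *
to(.469,-.2455,.321,-17)
im,w=cloud('side');save(im,'s3.png',(220,60,420,210),4)"
```

```text
t5.20 pos [ 0.4677 -0.2464  0.3828] yaw-17.1 slide [ 1.2  1.1 61.8] dr -0.0017 tilt [-0.0015  0.0012] F [-0.1  0.5 -1.4] op0.0138 g24.9
```

View pics/s3.png

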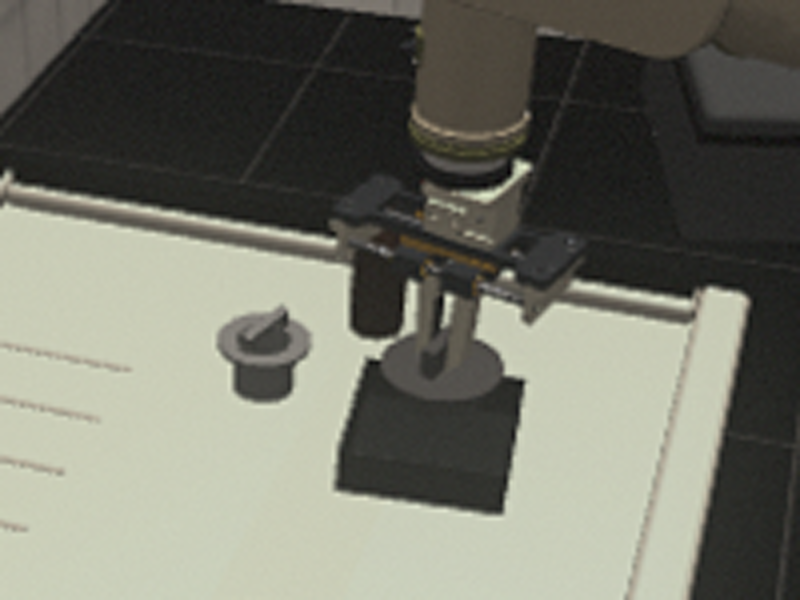

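The plug, at about (440,370), hangs level above the tub, whose rim is at about (440,420). I'll lower it and release.

Emit:
{"api": "servo_tool", "payload": {
  "increments": [
    {"slide": [1,1,15],"dr": [0,0,0],"jaw": 1},
    {"slide": [1,1,30],"dr": [0,0,0],"jaw": 1},
    {"slide": [1,1,42],"dr": [0,0,0],"jaw": 1},
    {"slide": [1,1,52],"dr": [0,0,0],"jaw": 1},
    {"slide": [1,1,58],"dr": [0,0,0],"jaw": 1},
    {"slide": [1,1,61],"dr": [0,0,0],"jaw": 1},
    {"slide": [1,1,62],"dr": [0,0,0],"jaw": 1},
    {"slide": [1,1,62],"dr": [0,0,0],"jaw": 1},
    {"slide": [1,1,62],"dr": [0,0,0],"jaw": 1}
  ]
}}

```text
t: 6.15
tool_pos: [0.4699, -0.2456, 0.3224]
orientation: [2.525, 1.868, 0.001]
force: [-1.2, 0.5, -0.4]
opening: 0.0138
gripper_force: 24.9
```

```bash
python3 -c "
from h import *
to(.469,-.2455,.320,-17)"
```

```text
t6.15 pos [ 0.4699 -0.2456  0.3224] yaw-17.0 slide [-0.2 -0.8  2.4] dr -0.0004 tilt [ 0.001  -0.0006] F [-1.2  0.5 -0.4] op0.0138 g24.9
```

Emit:
{"api": "servo_tool", "payload": {
  "increments": [
    {"slide": [0,0,1],"dr": [0,0,0],"jaw": 1},
    {"slide": [0,0,1],"dr": [0,0,0],"jaw": 1},
    {"slide": [0,0,1],"dr": [0,0,0],"jaw": 0.5},
    {"slide": [0,0,1],"dr": [0,0,0],"jaw": 0.5},
    {"slide": [0,0,1],"dr": [0,0,0],"jaw": 0.5},
    {"slide": [0,0,1],"dr": [0,0,0],"jaw": 0.5},
    {"slide": [0,0,1],"dr": [0,0,0],"jaw": 0.5},
    {"slide": [0,0,-20],"dr": [0,0,0],"jaw": 0.5},
    {"slide": [0,0,-50],"dr": [0,0,0],"jaw": 0.5},
    {"slide": [0,0,-83],"dr": [0,0,0],"jaw": 0.5},
    {"slide": [0,0,-83],"dr": [0,0,0],"jaw": 0.5}
  ]
}}

```text
t: 7.25
tool_pos: [0.4707, -0.246, 0.4104]
orientation: [2.519, 1.864, 0.005]
force: [0.9, -0.6, 1.1]
opening: 0.0464
gripper_force: 0.0
```

Run:
```python
from h import *
to(.634,-.297,.40,-18.5)
im,w=cloud('side')
P=w[np.hypot(w[...,0]-.469,w[...,1]+.2455)<.08]
for a,b in((.118,.14),(.150,.165)):
    q=P[(P[:,2]>a)&(P[:,2]<b)];print(a,len(q),q.mean(0),q[:,2].max(),cv2.minEnclosingCircle(q[:,:2].astype(np.float32)))
im,w=cloud('top');save(im,'t4.png',(100,100,420,340),2.5)
for nm,w in(('T',w),('S',np.load('s2.npz')['w'])):
    d=w-[.540,.041,.1]; m=(np.hypot(d[...,0],d[...,1])<.068)&(abs(d[...,2]-.0035)<.0025)
    r=w[m];print(nm,len(r),r.mean(0),cv2.minEnclosingCircle(r[:,:2].astype(np.float32)))
```

```text
t7.25 pos [ 0.4707 -0.246   0.4104] yaw-17.0 slide [ -1.  171.   11.9] dr 0.0259 tilt [ 0.0072 -0.0047] F [ 0.9 -0.6  1.1] op0.0464 g0.0
0.118 650 [ 0.47080562 -0.24028122  0.12984022] 0.13990446326734682 ((0.46938082575798035, -0.24548371136188507), 0.0798960030078888)
0.15 54 [ 0.46903635 -0.24075488  0.15632716] 0.1614772433376694 ((0.47145456075668335, -0.24244503676891327), 0.02917620725929737)
T 518 [0.54030258 0.03987786 0.10295318] ((0.53998202085495, 0.04095981642603874), 0.06800170242786407)
S 300 [0.53555614 0.05429123 0.10284147] ((0.5397374629974365, 0.0414545051753521), 0.06760860979557037)
```

View pics/t4.png

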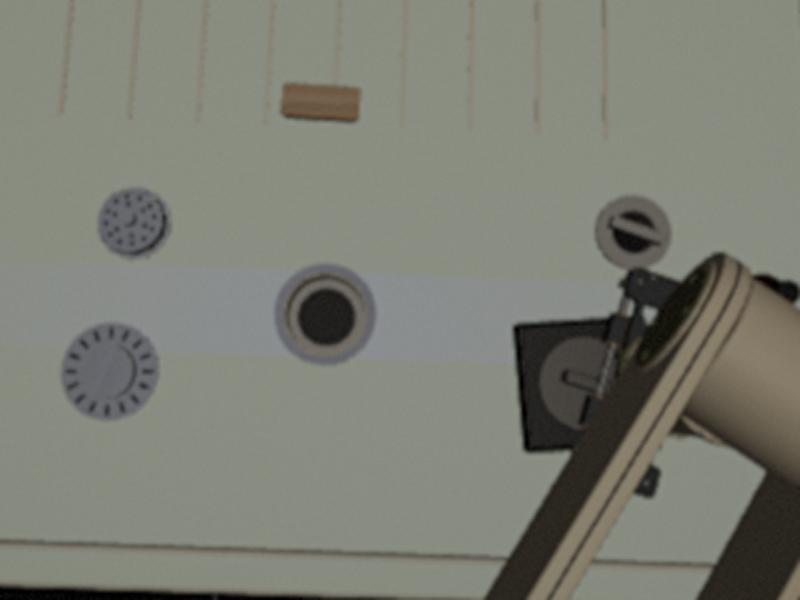

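The plug stands upright in the tub at about (580,380), and the drain at (325,313) is empty. Next I'll move above the insert.

Emit:
{"api": "servo_tool", "payload": {
  "increments": [
    {"slide": [0,60,0],"dr": [0,0,0.026],"jaw": 0.4},
    {"slide": [0,120,0],"dr": [0,0,0.026],"jaw": 0.4},
    {"slide": [-1,171,0],"dr": [0,0,0.026],"jaw": 0.4},
    {"slide": [-1,171,0],"dr": [0,0,0.026],"jaw": 0.4},
    {"slide": [-1,171,0],"dr": [0,0,0.026],"jaw": 0.4},
    {"slide": [-1,171,0],"dr": [0,0,0.026],"jaw": 0.4}
  ]
}}

```text
t: 7.95
tool_pos: [0.6326, -0.2962, 0.4022]
orientation: [-2.547, -1.834, 0.003]
force: [-0.9, 0.3, -0.5]
opening: 0.0554
gripper_force: 0.0
```

Run:
```python
from h import *
to(.634,-.297,.338,-18.5)
p=camera_params
im,w=cloud('side');im2,w2=cloud('top');np.savez('c5.npz',im=im,w=w,im2=im2,w2=w2)
save(np.hstack([im[185:260,235:335],im2[195:270,180:280]]),'c5.png',None,4)
```

```text
t7.95 pos [ 0.6326 -0.2962  0.4022] yaw-18.5 slide [-0.4  1.8 64.2] dr 0.0001 tilt [-0.0033  0.0018] F [-0.9  0.3 -0.5] op0.0554 g0.0
```

View pics/c5.png

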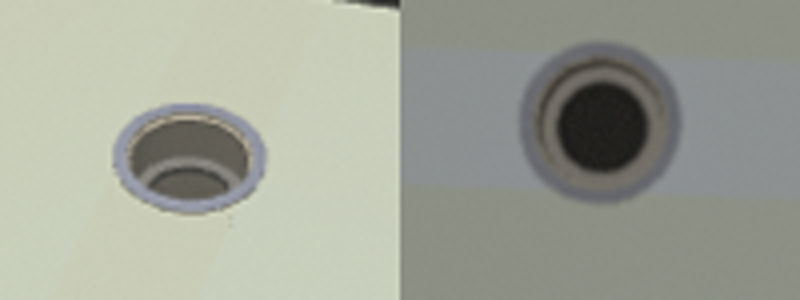

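The left (side) panel shows the flange ellipse at x 113–267, y 102–214. The right (top) panel shows it at x 519–683, y 41–205. I'll grip the insert and compute the drain's centre from these.

Emit:
{"api": "servo_tool", "payload": {
  "increments": [
    {"slide": [0,2,30],"dr": [0,0,0],"jaw": 0.4},
    {"slide": [0,2,50],"dr": [0,0,0],"jaw": 0.4},
    {"slide": [0,2,62],"dr": [0,0,0],"jaw": 0.4},
    {"slide": [0,2,64],"dr": [0,0,0],"jaw": 0.4},
    {"slide": [0,2,64],"dr": [0,0,0],"jaw": 0.4},
    {"slide": [0,2,64],"dr": [0,0,0],"jaw": 1},
    {"slide": [0,2,64],"dr": [0,0,0],"jaw": 1},
    {"slide": [0,2,64],"dr": [0,0,0],"jaw": 1},
    {"slide": [0,2,64],"dr": [0,0,0],"jaw": 1},
    {"slide": [0,2,64],"dr": [0,0,0],"jaw": 1},
    {"slide": [0,2,64],"dr": [0,0,0],"jaw": 1},
    {"slide": [0,2,64],"dr": [0,0,0],"jaw": 1},
    {"slide": [0,2,64],"dr": [0,0,0],"jaw": 1}
  ],
  "force": 20
}}

```text
t: 9.35
tool_pos: [0.6348, -0.297, 0.3407]
orientation: [-2.55, -1.835, -0.0]
force: [1.8, 0.3, 0.6]
opening: 0.0118
gripper_force: 20.0
```

```bash
cat >> h.py <<'E'
def pix(n,u,v,z):
    p=camera_params(n);R=cv2.Rodrigues(np.array(p['rvec'],float))[0];t=np.array(p['tvec']).ravel()
    d=R.T@[(u-p['cx'])/p['fx'],(v-p['cy'])/p['fy'],1];c=-R.T@t
    return c+d*(z-c[2])/d[2]
E
python3 - <<'E'
from h import *
to(.634,-.297,.338,-18.5)
for n,a in(('side',[(263,224),(301.5,224),(282.1,210.1),(282.1,238.1)]),('top',[(209.4,225.4),(250.4,225.4),(229.9,204.9),(229.9,245.9)])):
    P=np.array([pix(n,u,v,.103) for u,v in a]);print(n,P.round(4)[:,:2].tolist(),np.hypot(*(P[0]-P[1])[:2]),np.hypot(*(P[2]-P[3])[:2]))
c=np.load('c5.npz')
for k,kw,ctr in(('im','w',(282,224)),('im2','w2',(230,225))):
    im=c[k].astype(int);w=c[kw];m=((im[...,2]-im[...,1])>6);d=w-[.54,.042,.103]
    if k=='im2': m=((im[...,2]-im[...,1])>6)&(im.sum(-1)<430)
    m&=(np.hypot(d[...,0],d[...,1])<.066)
    v,u=np.nonzero(m);P=np.array([pix({'im':'side','im2':'top'}[k],a,b,.103) for a,b in zip(u,v)])[:,:2]
    if len(P)>50: print(k,len(P),P.mean(0),np.percentile(P,[1,99],0).ravel(),cv2.fitEllipse(cv2.convexHull(P.astype(np.float32)*1000)))
E
```

```text
t9.35 pos [ 0.6348 -0.297   0.3407] yaw-18.5 slide [-0.3 -0.8  2.7] dr -0.0001 tilt [-0.      0.0001] F [1.8 0.3 0.6] op0.0118 g20.0
side [[0.5939, 0.0629], [0.4848, 0.0259], [0.5581, -0.0139], [0.5224, 0.0997]] 0.11522410304477394 0.11907503583726858
top [[0.5385, 0.0973], [0.5411, -0.0184], [0.5981, 0.0413], [0.4826, 0.0377]] 0.11573476677129174 0.11564803694362229
im 209 [0.53955121 0.04719139] [ 0.48676137 -0.01281924  0.5953444   0.09738433] ((540.9035034179688, 42.32933807373047), (110.12903594970703, 112.3652114868164), 32.77325439453125)
```

Emit:
{"api": "servo_tool", "payload": {
  "increments": [
    {"slide": [0,0,-8],"dr": [0,0,0],"jaw": 1},
    {"slide": [0,0,-20],"dr": [0,0,0],"jaw": 1},
    {"slide": [0,0,-35],"dr": [0,0,0],"jaw": 1},
    {"slide": [0,0,-50],"dr": [0,0,0],"jaw": 1},
    {"slide": [0,0,-60],"dr": [0,0,0],"jaw": 1},
    {"slide": [0,0,-60],"dr": [0,0,0],"jaw": 1},
    {"slide": [0,0,-60],"dr": [0,0,0],"jaw": 1}
  ]
}}

```text
t: 10.05
tool_pos: [0.6348, -0.297, 0.4011]
orientation: [2.549, 1.835, 0.0]
force: [-0.4, -0.6, -1.2]
opening: 0.0121
gripper_force: 20.0
```

```bash
python3 -c "
from h import *
to(.5408,.041,.395,-18.5)"
```

```text
t10.05 pos [ 0.6348 -0.297   0.4011] yaw-18.5 slide [ 290.7 -196.5    5.9] dr -0.0001 tilt [ 0.0006 -0.0003] F [-0.4 -0.6 -1.2] op0.0121 g20.0
```

Emit:
{"api": "servo_tool", "payload": {
  "increments": [
    {"slide": [15,-10,0],"dr": [0,0,0],"jaw": 1},
    {"slide": [44,-30,0],"dr": [0,0,0],"jaw": 1},
    {"slide": [74,-50,0],"dr": [0,0,0],"jaw": 1},
    {"slide": [104,-70,0],"dr": [0,0,0],"jaw": 1},
    {"slide": [133,-90,0],"dr": [0,0,0],"jaw": 1},
    {"slide": [163,-110,0],"dr": [0,0,0],"jaw": 1},
    {"slide": [192,-130,0],"dr": [0,0,0],"jaw": 1},
    {"slide": [222,-150,0],"dr": [0,0,0],"jaw": 1},
    {"slide": [252,-170,0],"dr": [0,0,0],"jaw": 1},
    {"slide": [275,-186,0],"dr": [0,0,0],"jaw": 1},
    {"slide": [288,-195,0],"dr": [0,0,0],"jaw": 1},
    {"slide": [290.7,-196.5,0],"dr": [0,0,0],"jaw": 1},
    {"slide": [290.7,-196.5,15],"dr": [0,0,0],"jaw": 1},
    {"slide": [290.7,-196.5,25],"dr": [0,0,0],"jaw": 1},
    {"slide": [290.7,-196.5,30],"dr": [0,0,0],"jaw": 1},
    {"slide": [290.7,-196.5,30],"dr": [0,0,0],"jaw": 1},
    {"slide": [290.7,-196.5,30],"dr": [0,0,0],"jaw": 1}
  ]
}}

```text
t: 11.75
tool_pos: [0.5408, 0.0404, 0.3704]
orientation: [-2.55, -1.834, 0.001]
force: [-0.2, 0.5, -0.4]
opening: 0.0117
gripper_force: 20.0
```

Run:
```python
from h import *
to(.5408,.041,.252,-18.5)
for n in('side','top'):
    im,w=cloud(n); 
    if n=='side': save(im,'s6.png',(200,60,400,260),3)
    d=w-[.541,.041,0]
    for a,b in((.17,.175),(.175,.181),(.181,.186)):
        m=(np.hypot(d[...,0],d[...,1])<.06)&(w[...,2]>a)&(w[...,2]<b);q=w[m][:,:2].astype(np.float32)
        print(n,a,len(q),cv2.minEnclosingCircle(q) if len(q)>3 else '')
```

```text
t11.75 pos [0.5408 0.0404 0.3704] yaw-18.6 slide [ 6.000e-01 -1.000e-01  1.184e+02] dr -0.0011 tilt [-0.0006 -0.    ] F [-0.2  0.5 -0.4] op0.0117 g20.0
side 0.17 7 ((0.5379058122634888, 0.05430704727768898), 0.033326633274555206)
side 0.175 196 ((0.5404001474380493, 0.0420723482966423), 0.042679108679294586)
side 0.181 69 ((0.540830671787262, 0.0420466884970665), 0.042057573795318604)
top 0.17 0 
top 0.175 11 ((0.5225539207458496, 0.015988945960998535), 0.030623236671090126)
top 0.181 9 ((0.5251116752624512, 0.005606310907751322), 0.020459124818444252)
```

View pics/s6.png

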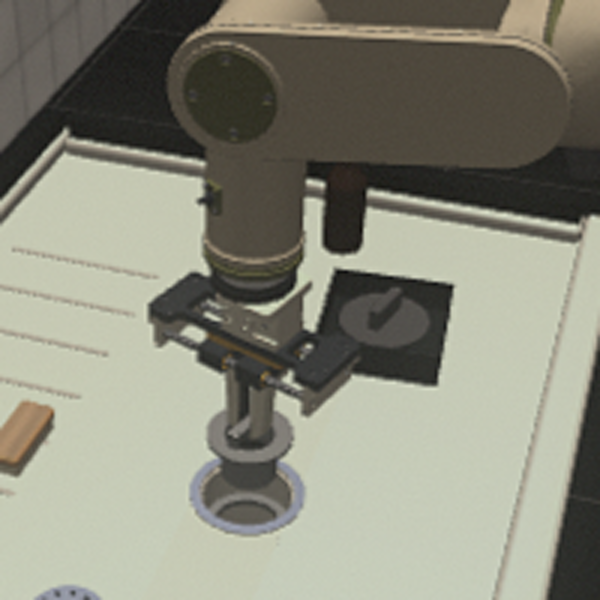

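The insert hangs level over the drain, with its collar at (250,435) and the flange at (247,495). I'll lower it.

Emit:
{"api": "servo_tool", "payload": {
  "increments": [
    {"slide": [0.8,0,8],"dr": [0,0,0],"jaw": 1},
    {"slide": [0.8,0,18],"dr": [0,0,0],"jaw": 1},
    {"slide": [0.8,0,28],"dr": [0,0,0],"jaw": 1},
    {"slide": [0.8,0,38],"dr": [0,0,0],"jaw": 1},
    {"slide": [0.8,0,48],"dr": [0,0,0],"jaw": 1},
    {"slide": [0.8,0,56],"dr": [0,0,0],"jaw": 1},
    {"slide": [0.8,0,62],"dr": [0,0,0],"jaw": 1},
    {"slide": [0.8,0,67],"dr": [0,0,0],"jaw": 1},
    {"slide": [0.8,0,72],"dr": [0,0,0],"jaw": 1},
    {"slide": [0.8,0,77],"dr": [0,0,0],"jaw": 1},
    {"slide": [0.8,0,82],"dr": [0,0,0],"jaw": 1},
    {"slide": [0.8,0,82],"dr": [0,0,0],"jaw": 1}
  ]
}}

```text
t: 13.05
tool_pos: [0.5407, 0.0418, 0.2879]
orientation: [-2.549, -1.835, 0.002]
force: [0.3, -1.1, -0.6]
opening: 0.0117
gripper_force: 20.0
```

```bash
python3 -c "
from h import *
to(.5408,.041,.252,-18.5)"
```

```text
t13.05 pos [0.5407 0.0418 0.2879] yaw-18.5 slide [-0.7  0.4 35.9] dr -0.0001 tilt [-0.0012  0.    ] F [ 0.3 -1.1 -0.6] op0.0117 g20.0
```

In the bore with no contact force. I'll lower it the rest of the way.

Emit:
{"api": "servo_tool", "payload": {
  "increments": [
    {"slide": [0,0,6],"dr": [0,0,0],"jaw": 1},
    {"slide": [0,0,12],"dr": [0,0,0],"jaw": 1},
    {"slide": [0,0,18],"dr": [0,0,0],"jaw": 1},
    {"slide": [0,0,24],"dr": [0,0,0],"jaw": 1},
    {"slide": [0,0,29],"dr": [0,0,0],"jaw": 1},
    {"slide": [0,0,33],"dr": [0,0,0],"jaw": 1},
    {"slide": [0,0,35],"dr": [0,0,0],"jaw": 1},
    {"slide": [0,0,36],"dr": [0,0,0],"jaw": 1},
    {"slide": [0,0,36],"dr": [0,0,0],"jaw": 1}
  ]
}}

```text
t: 13.95
tool_pos: [0.541, 0.0418, 0.2527]
orientation: [2.55, 1.835, 0.0]
force: [0.4, -0.1, -1.2]
opening: 0.0113
gripper_force: 20.0
```

```bash
python3 -c "
from h import *
to(.5408,.041,.252,-18.5)"
```

```text
t13.95 pos [0.541  0.0418 0.2527] yaw-18.5 slide [-0.8  0.1  0.7] dr -0.0001 tilt [0. 0.] F [ 0.4 -0.1 -1.2] op0.0113 g20.0
```

Emit:
{"api": "servo_tool", "payload": {
  "increments": [
    {"slide": [0,0,1],"dr": [0,0,0],"jaw": 1},
    {"slide": [0,0,1.5],"dr": [0,0,0],"jaw": 1},
    {"slide": [0,0,1.5],"dr": [0,0,0],"jaw": 0.68},
    {"slide": [0,0,1.5],"dr": [0,0,0],"jaw": 0.68},
    {"slide": [0,0,1.5],"dr": [0,0,0],"jaw": 0.68},
    {"slide": [0,0,1.5],"dr": [0,0,0],"jaw": 0.68},
    {"slide": [0,0,1.5],"dr": [0,0,0],"jaw": 0.68},
    {"slide": [0,0,1.5],"dr": [0,0,0],"jaw": 0.68}
  ]
}}

```text
t: 14.75
tool_pos: [0.541, 0.0418, 0.2512]
orientation: [-2.55, -1.835, -0.0]
force: [-0.0, -0.5, -0.2]
opening: 0.0301
gripper_force: 0.0
```

Emit:
{"api": "servo_tool", "payload": {
  "increments": [
    {"slide": [0,0,-10],"dr": [0,0,0],"jaw": 0.68},
    {"slide": [0,0,-25],"dr": [0,0,0],"jaw": 0.68},
    {"slide": [0,0,-45],"dr": [0,0,0],"jaw": 0.68},
    {"slide": [0,0,-75],"dr": [0,0,0],"jaw": 0.68},
    {"slide": [0,0,-110],"dr": [0,0,0],"jaw": 0.5},
    {"slide": [0,0,-130],"dr": [0,0,0],"jaw": 0.5},
    {"slide": [0,0,-130],"dr": [0,0,0],"jaw": 0.5},
    {"slide": [0,0,-130],"dr": [0,0,0],"jaw": 0.5}
  ]
}}

```text
t: 15.55
tool_pos: [0.5411, 0.0418, 0.3823]
orientation: [2.549, 1.835, 0.003]
force: [-0.5, -0.4, -0.3]
opening: 0.0461
gripper_force: 0.0
```

Run:
```python
from h import *
to(.6385,.263,.38,-18.5)
im,w=cloud('side');d=w-[.541,.042,0]
save(im,'s7.png',(220,170,340,260),5)
m=np.hypot(d[...,0],d[...,1])<.043
for a in np.arange(.04,.1,.005):
    q=w[m&(w[...,2]>=a)&(w[...,2]<a+.005)]
    if len(q)>4:print(round(a,3),len(q),q.mean(0).round(4))
```

```text
t15.55 pos [0.5411 0.0418 0.3823] yaw-18.5 slide [240.7  22.2   2.5] dr -0.0001 tilt [ 0.002 -0.   ] F [-0.5 -0.4 -0.3] op0.0461 g0.0
0.04 7 [0.5358 0.0204 0.0426]
0.05 10 [0.5444 0.0245 0.0521]
0.055 39 [0.5487 0.0221 0.0582]
0.06 80 [0.5492 0.0231 0.0618]
0.065 10 [0.5466 0.0143 0.0673]
0.07 11 [0.5401 0.02   0.0729]
0.075 48 [0.5386 0.0348 0.078 ]
0.08 20 [0.5442 0.0378 0.0816]
```

View pics/s7.png

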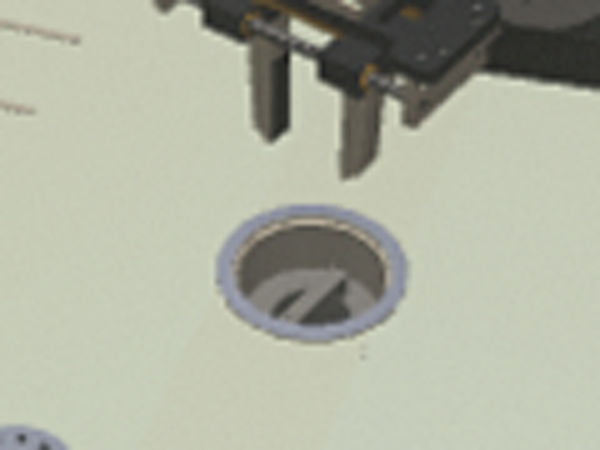

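The insert sits level on the ledge. Its collar, at about (310,300), measures z≈0.061, which is home height. Next is the sieve.

Emit:
{"api": "servo_tool", "payload": {
  "increments": [
    {"slide": [40,4,0],"dr": [0,0,0],"jaw": 0.5},
    {"slide": [90,8,0],"dr": [0,0,0],"jaw": 0.5},
    {"slide": [140,12,0],"dr": [0,0,0],"jaw": 0.5},
    {"slide": [190,18,0],"dr": [0,0,0],"jaw": 0.5},
    {"slide": [230,23,0],"dr": [0,0,0],"jaw": 0.5},
    {"slide": [241,24,0],"dr": [0,0,0],"jaw": 0.5},
    {"slide": [241,24,20],"dr": [0,0,0],"jaw": 0.5},
    {"slide": [241,24,30],"dr": [0,0,0],"jaw": 0.5},
    {"slide": [241,24,30],"dr": [0,0,0],"jaw": 0.5},
    {"slide": [241,24,30],"dr": [0,0,0],"jaw": 0.5}
  ]
}}

```text
t: 16.6
tool_pos: [0.64, 0.2618, 0.3507]
orientation: [-2.55, -1.834, 0.002]
force: [0.5, 0.9, 0.9]
opening: 0.0468
gripper_force: 0.0
```

Run:
```python
from h import *
to(.640,.263,.311,-18.5)
```

```text
t16.60 pos [0.64   0.2618 0.3507] yaw-18.6 slide [ 1.1 -0.3 39.7] dr -0.001 tilt [-0.0015 -0.0006] F [0.5 0.9 0.9] op0.0468 g0.0
```

Emit:
{"api": "servo_tool", "payload": {
  "increments": [
    {"slide": [1,0,15],"dr": [0,0,0],"jaw": 0.5},
    {"slide": [1,0,30],"dr": [0,0,0],"jaw": 0.5},
    {"slide": [1,0,38],"dr": [0,0,0],"jaw": 0.5},
    {"slide": [1,0,39],"dr": [0,0,0],"jaw": 0.5},
    {"slide": [1,0,39],"dr": [0,0,0],"jaw": 0.5},
    {"slide": [1,0,39],"dr": [0,0,0],"jaw": 1},
    {"slide": [1,0,39],"dr": [0,0,0],"jaw": 1},
    {"slide": [1,0,39],"dr": [0,0,0],"jaw": 1},
    {"slide": [1,0,39],"dr": [0,0,0],"jaw": 1},
    {"slide": [1,0,39],"dr": [0,0,0],"jaw": 1},
    {"slide": [1,0,39],"dr": [0,0,0],"jaw": 1}
  ],
  "force": 15
}}

```text
t: 17.7
tool_pos: [0.6406, 0.2637, 0.3125]
orientation: [2.55, 1.835, 0.0]
force: [0.8, 0.6, 1.2]
opening: 0.0157
gripper_force: 15.0
```

Run:
```python
from h import *
to(.640,.263,.311,-18.5)
```

```text
t17.70 pos [0.6406 0.2637 0.3125] yaw-18.5 slide [-0.8 -0.3  1.5] dr -0.0001 tilt [0.0003 0.0001] F [0.8 0.6 1.2] op0.0157 g15.0
```

Emit:
{"api": "servo_tool", "payload": {
  "increments": [
    {"slide": [0,0,-8],"dr": [0,0,0],"jaw": 1},
    {"slide": [0,0,-20],"dr": [0,0,0],"jaw": 1},
    {"slide": [0,0,-35],"dr": [0,0,0],"jaw": 1},
    {"slide": [0,0,-50],"dr": [0,0,0],"jaw": 1},
    {"slide": [0,0,-50],"dr": [0,0,0],"jaw": 1},
    {"slide": [0,0,-50],"dr": [0,0,0],"jaw": 1}
  ],
  "force": 25
}}

```text
t: 18.3
tool_pos: [0.6408, 0.2637, 0.3635]
orientation: [2.549, 1.835, 0.003]
force: [-0.2, 0.0, -1.8]
opening: 0.0151
gripper_force: 25.0
```

Run:
```python
from h import *
to(.5412,.042,.35,-18.5)
```

```text
t18.30 pos [0.6408 0.2637 0.3635] yaw-18.5 slide [-241.9  -24.1   13.2] dr -0.0001 tilt [0.002  0.0006] F [-0.2  0.  -1.8] op0.0151 g25.0
```

Emit:
{"api": "servo_tool", "payload": {
  "increments": [
    {"slide": [-15,-1.5,0],"dr": [0,0,0],"jaw": 1},
    {"slide": [-40,-4,0],"dr": [0,0,0],"jaw": 1},
    {"slide": [-70,-7,0],"dr": [0,0,0],"jaw": 1},
    {"slide": [-100,-10,0],"dr": [0,0,0],"jaw": 1},
    {"slide": [-130,-13,0],"dr": [0,0,0],"jaw": 1},
    {"slide": [-160,-16,0],"dr": [0,0,0],"jaw": 1},
    {"slide": [-190,-19,0],"dr": [0,0,0],"jaw": 1},
    {"slide": [-215,-21.5,0],"dr": [0,0,0],"jaw": 1},
    {"slide": [-232,-23,0],"dr": [0,0,0],"jaw": 1},
    {"slide": [-242,-24,0],"dr": [0,0,0],"jaw": 1},
    {"slide": [-242,-24,0],"dr": [0,0,0],"jaw": 1},
    {"slide": [-242,-24,0],"dr": [0,0,0],"jaw": 1}
  ]
}}

```text
t: 19.5
tool_pos: [0.5412, 0.0422, 0.3622]
orientation: [-2.55, -1.835, -0.001]
force: [0.4, -0.0, -0.7]
opening: 0.0149
gripper_force: 25.0
```

Run:
```python
from h import *
to(.5412,.042,.274,-18.5)
im,w=cloud('side');save(im,'s8.png',(220,100,360,260),3.7)
d=w-[.541,.042,0];m=np.hypot(d[...,0],d[...,1])<.06
for a,b in((.146,.151),(.168,.173),(.173,.178)):
    q=w[m&(w[...,2]>a)&(w[...,2]<b)];print(a,len(q),q.mean(0).round(4),cv2.minEnclosingCircle(q[:,:2].astype(np.float32)))
```

```text
t19.50 pos [0.5412 0.0422 0.3622] yaw-18.5 slide [-0.2  0.1 88.2] dr -0.0002 tilt [0.0001 0.0005] F [ 0.4 -0.  -0.7] op0.0149 g25.0
0.146 30 [0.5296 0.0631 0.1501] ((0.5412235260009766, 0.04270908236503601), 0.04185204952955246)
0.168 119 [0.5404 0.0553 0.1714] ((0.5415652990341187, 0.04325633496046066), 0.03774435445666313)
0.173 121 [0.5375 0.0546 0.1743] ((0.5410860180854797, 0.04587084800004959), 0.035864926874637604)
```

View pics/s8.png

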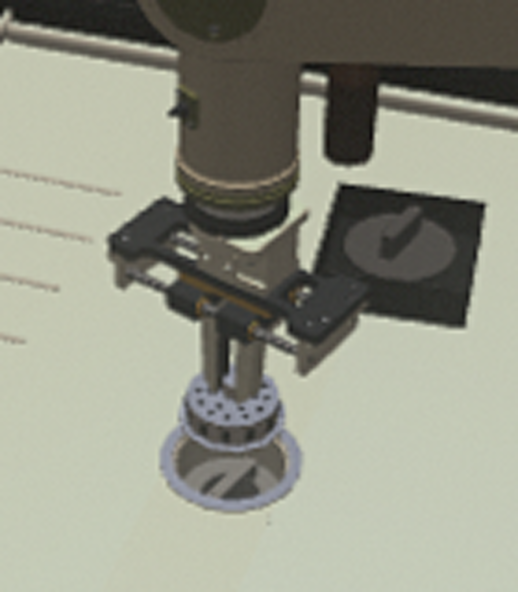

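The sieve is level above the drain, with its brim at (233,420) and the drain at (231,470). I'll lower it.

Emit:
{"api": "servo_tool", "payload": {
  "increments": [
    {"slide": [0,-0.3,8],"dr": [0,0,0],"jaw": 1},
    {"slide": [0,-0.3,18],"dr": [0,0,0],"jaw": 1},
    {"slide": [0,-0.3,28],"dr": [0,0,0],"jaw": 1},
    {"slide": [0,-0.3,36],"dr": [0,0,0],"jaw": 1},
    {"slide": [0,-0.3,42],"dr": [0,0,0],"jaw": 1},
    {"slide": [0,-0.3,47],"dr": [0,0,0],"jaw": 1},
    {"slide": [0,-0.3,52],"dr": [0,0,0],"jaw": 1},
    {"slide": [0,-0.3,57],"dr": [0,0,0],"jaw": 1},
    {"slide": [0,-0.3,62],"dr": [0,0,0],"jaw": 1},
    {"slide": [0,-0.3,62],"dr": [0,0,0],"jaw": 1}
  ]
}}

```text
t: 20.55
tool_pos: [0.5404, 0.0419, 0.2994]
orientation: [-2.549, -1.835, 0.001]
force: [0.3, 0.5, -1.0]
opening: 0.0152
gripper_force: 25.0
```

Run:
```python
from h import *
to(.5412,.042,.274,-18.5)
```

```text
t20.55 pos [0.5404 0.0419 0.2994] yaw-18.5 slide [ 0.4  0.7 25.4] dr -0.0002 tilt [-0.0011  0.    ] F [ 0.3  0.5 -1. ] op0.0152 g25.0
```

Emit:
{"api": "servo_tool", "payload": {
  "increments": [
    {"slide": [0,0.3,5],"dr": [0,0,0],"jaw": 1},
    {"slide": [0,0.3,10],"dr": [0,0,0],"jaw": 1},
    {"slide": [0,0.3,15],"dr": [0,0,0],"jaw": 1},
    {"slide": [0,0.3,19],"dr": [0,0,0],"jaw": 1},
    {"slide": [0,0.3,22],"dr": [0,0,0],"jaw": 1},
    {"slide": [0,0.3,24],"dr": [0,0,0],"jaw": 1},
    {"slide": [0,0.3,25.5],"dr": [0,0,0],"jaw": 1},
    {"slide": [0,0.3,26],"dr": [0,0,0],"jaw": 1},
    {"slide": [0,0.3,26],"dr": [0,0,0],"jaw": 1}
  ]
}}

```text
t: 21.45
tool_pos: [0.541, 0.0418, 0.2743]
orientation: [2.55, 1.835, 0.0]
force: [-0.4, 0.4, 0.3]
opening: 0.015
gripper_force: 25.0
```

Run:
```python
from h import *
to(.5412,.042,.273,-18.5)
```

```text
t21.45 pos [0.541  0.0418 0.2743] yaw-18.5 slide [0.2 0.1 1.3] dr -0.0001 tilt [0.0002 0.    ] F [-0.4  0.4  0.3] op0.0150 g25.0
```

Emit:
{"api": "servo_tool", "payload": {
  "increments": [
    {"slide": [0,0,0.5],"dr": [0,0,0],"jaw": 1},
    {"slide": [0,0,0.5],"dr": [0,0,0],"jaw": 0.66},
    {"slide": [0,0,0.5],"dr": [0,0,0],"jaw": 0.66},
    {"slide": [0,0,0.5],"dr": [0,0,0],"jaw": 0.66},
    {"slide": [0,0,0.5],"dr": [0,0,0],"jaw": 0.66},
    {"slide": [0,0,0.5],"dr": [0,0,0],"jaw": 0.66},
    {"slide": [0,0,0.5],"dr": [0,0,0],"jaw": 0.66},
    {"slide": [0,0,-8],"dr": [0,0,0],"jaw": 0.66},
    {"slide": [0,0,-20],"dr": [0,0,0],"jaw": 0.66},
    {"slide": [0,0,-40],"dr": [0,0,0],"jaw": 0.66},
    {"slide": [0,0,-70],"dr": [0,0,0],"jaw": 0.66},
    {"slide": [0,0,-105],"dr": [0,0,0],"jaw": 0},
    {"slide": [0,0,-105],"dr": [0,0,0],"jaw": 0},
    {"slide": [0,0,-105],"dr": [0,0,0],"jaw": 0}
  ]
}}

```text
t: 22.85
tool_pos: [0.5414, 0.0418, 0.3815]
orientation: [2.548, 1.834, 0.005]
force: [0.1, 0.1, 0.5]
opening: 0.051
gripper_force: 0.0
```

Run:
```python
from h import *
to(.472,.277,.38,-18.5)
im,w=cloud('side');save(im,'s9.png',(220,170,340,260),5)
d=w-[.541,.042,0];m=np.hypot(d[...,0],d[...,1])<.043
for a in np.arange(.05,.1045,.005):
    q=w[m&(w[...,2]>=a)&(w[...,2]<a+.005)]
    if len(q)>4:print(round(a,3),len(q),q.mean(0).round(4),cv2.minEnclosingCircle(q[:,:2].astype(np.float32)))
```

```text
t22.85 pos [0.5414 0.0418 0.3815] yaw-18.5 slide [ 201.  -140.5    1.2] dr -0.0002 tilt [ 0.0038 -0.    ] F [0.1 0.1 0.5] op0.0510 g0.0
0.075 5 [0.5615 0.0321 0.0795] ((0.5553383231163025, 0.033391568809747696), 0.030624916777014732)
0.08 178 [0.5426 0.0388 0.0833] ((0.5427337288856506, 0.03564617410302162), 0.03849007189273834)
0.085 89 [0.5395 0.0435 0.0863] ((0.544095516204834, 0.03952181711792946), 0.03708823025226593)
0.09 10 [0.5378 0.0244 0.0923] ((0.5385653376579285, 0.026094580069184303), 0.027073653414845467)
0.095 20 [0.5413 0.0413 0.0983] ((0.547048032283783, 0.026877375319600105), 0.02555006369948387)
```

View pics/s9.png

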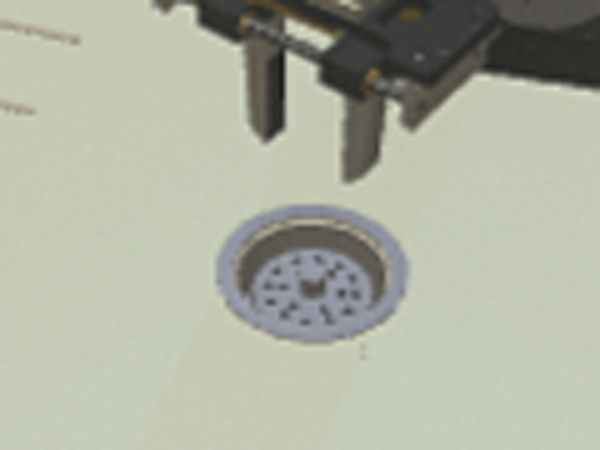

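The sieve is seated level: cup top z≈0.084, knob at (313,288). Now the cover.

Emit:
{"api": "servo_tool", "payload": {
  "increments": [
    {"slide": [35,-24,0],"dr": [0,0,0],"jaw": 0},
    {"slide": [75,-52,0],"dr": [0,0,0],"jaw": 0},
    {"slide": [115,-80,0],"dr": [0,0,0],"jaw": 0},
    {"slide": [155,-108,0],"dr": [0,0,0],"jaw": 0},
    {"slide": [190,-133,0],"dr": [0,0,0],"jaw": 0},
    {"slide": [201.6,-140.7,0],"dr": [0,0,0],"jaw": 0},
    {"slide": [201.6,-140.7,20],"dr": [0,0,0],"jaw": 0},
    {"slide": [201.6,-140.7,35],"dr": [0,0,0],"jaw": 0},
    {"slide": [201.6,-140.7,35],"dr": [0,0,0],"jaw": 0},
    {"slide": [201.6,-140.7,35],"dr": [0,0,0],"jaw": 0}
  ]
}}

```text
t: 23.9
tool_pos: [0.4716, 0.2767, 0.3433]
orientation: [-2.551, -1.834, 0.004]
force: [0.8, -0.1, 1.1]
opening: 0.0931
gripper_force: 0.0
```

Run:
```python
from h import *
to(.472,.2777,.301,-18.5)
```

```text
t23.90 pos [0.4716 0.2767 0.3433] yaw-18.6 slide [ 1.1  0.2 42.3] dr -0.0013 tilt [-0.002  -0.0011] F [ 0.8 -0.1  1.1] op0.0931 g0.0
```

Emit:
{"api": "servo_tool", "payload": {
  "increments": [
    {"slide": [1,0,15],"dr": [0,0,0],"jaw": 0},
    {"slide": [1,0,30],"dr": [0,0,0],"jaw": 0},
    {"slide": [1,0,39],"dr": [0,0,0],"jaw": 0},
    {"slide": [1,0,42],"dr": [0,0,0],"jaw": 0},
    {"slide": [1,0,42],"dr": [0,0,0],"jaw": 0},
    {"slide": [1,0,42],"dr": [0,0,0],"jaw": 0.5},
    {"slide": [1,0,42],"dr": [0,0,0],"jaw": 0.5},
    {"slide": [1,0,42],"dr": [0,0,0],"jaw": 0.5},
    {"slide": [1,0,42],"dr": [0,0,0],"jaw": 0.5},
    {"slide": [1,0,42],"dr": [0,0,0],"jaw": 0.5},
    {"slide": [1,0,42],"dr": [0,0,0],"jaw": 0.5}
  ],
  "force": 25
}}

```text
t: 25.0
tool_pos: [0.472, 0.2786, 0.3026]
orientation: [2.55, 1.835, 0.001]
force: [-0.3, -1.4, 1.1]
opening: 0.059
gripper_force: 25.0
```

Run:
```python
from h import *
to(.472,.2777,.301,-18.5)
```

```text
t25.00 pos [0.472  0.2786 0.3026] yaw-18.5 slide [-0.9  0.3  1.6] dr -0.0001 tilt [0.0005 0.0003] F [-0.3 -1.4  1.1] op0.0590 g25.0
```

Emit:
{"api": "servo_tool", "payload": {
  "increments": [
    {"slide": [0,0,-6],"dr": [0,0,0],"jaw": 0.5},
    {"slide": [0,0,-15],"dr": [0,0,0],"jaw": 0.5},
    {"slide": [0,0,-28],"dr": [0,0,0],"jaw": 0.5},
    {"slide": [0,0,-45],"dr": [0,0,0],"jaw": 0.5},
    {"slide": [0,0,-45],"dr": [0,0,0],"jaw": 0.5},
    {"slide": [0,0,-45],"dr": [0,0,0],"jaw": 0.5}
  ],
  "force": 35
}}

```text
t: 25.6
tool_pos: [0.4721, 0.2787, 0.3481]
orientation: [2.549, 1.835, 0.003]
force: [0.2, 0.0, -1.6]
opening: 0.0591
gripper_force: 35.0
```

Run:
```python
from h import *
to(.5412,.0423,.345,-18.5)
```

```text
t25.60 pos [0.4721 0.2787 0.3481] yaw-18.5 slide [-202.2  140.6    3. ] dr -0.0001 tilt [0.0016 0.0008] F [ 0.2  0.  -1.6] op0.0591 g35.0
```

Emit:
{"api": "servo_tool", "payload": {
  "increments": [
    {"slide": [-12,8,0],"dr": [0,0,0],"jaw": 0.5},
    {"slide": [-33,23,0],"dr": [0,0,0],"jaw": 0.5},
    {"slide": [-58,40,0],"dr": [0,0,0],"jaw": 0.5},
    {"slide": [-83,58,0],"dr": [0,0,0],"jaw": 0.5},
    {"slide": [-108,75,0],"dr": [0,0,0],"jaw": 0.5},
    {"slide": [-133,92,0],"dr": [0,0,0],"jaw": 0.5},
    {"slide": [-158,110,0],"dr": [0,0,0],"jaw": 0.5},
    {"slide": [-178,124,0],"dr": [0,0,0],"jaw": 0.5},
    {"slide": [-194,135,0],"dr": [0,0,0],"jaw": 0.5},
    {"slide": [-202.2,140.6,0],"dr": [0,0,0],"jaw": 0.5},
    {"slide": [-202.2,140.6,0],"dr": [0,0,0],"jaw": 0.5},
    {"slide": [-202.2,140.6,0],"dr": [0,0,0],"jaw": 0.5}
  ]
}}

```text
t: 26.8
tool_pos: [0.5407, 0.0423, 0.3468]
orientation: [-2.549, -1.834, 0.001]
force: [0.3, 1.5, -1.5]
opening: 0.059
gripper_force: 35.0
```

Run:
```python
from h import *
to(.5412,.0423,.2976,-18.5)
im,w=cloud('side');save(im,'s10.png',(220,130,340,250),5)
d=w-[.541,.042,0];m=np.hypot(d[...,0],d[...,1])<.065
for a,b in((.148,.153),(.153,.158),(.158,.163)):
    q=w[m&(w[...,2]>a)&(w[...,2]<b)];print(a,len(q),q.mean(0).round(4),cv2.minEnclosingCircle(q[:,:2].astype(np.float32)))
```

```text
t26.80 pos [0.5407 0.0423 0.3468] yaw-18.5 slide [ 0.1  0.5 49.2] dr -0.0005 tilt [-0.0009  0.0004] F [ 0.3  1.5 -1.5] op0.0590 g35.0
0.148 13 [0.53   0.0668 0.1522] ((0.5409790873527527, 0.04039832204580307), 0.05481983721256256)
0.153 309 [0.5381 0.0621 0.156 ] ((0.539705753326416, 0.042937375605106354), 0.054539818316698074)
0.158 62 [0.5417 0.0639 0.1594] ((0.5385535955429077, 0.04788445681333542), 0.0524018332362175)
```

View pics/s10.png

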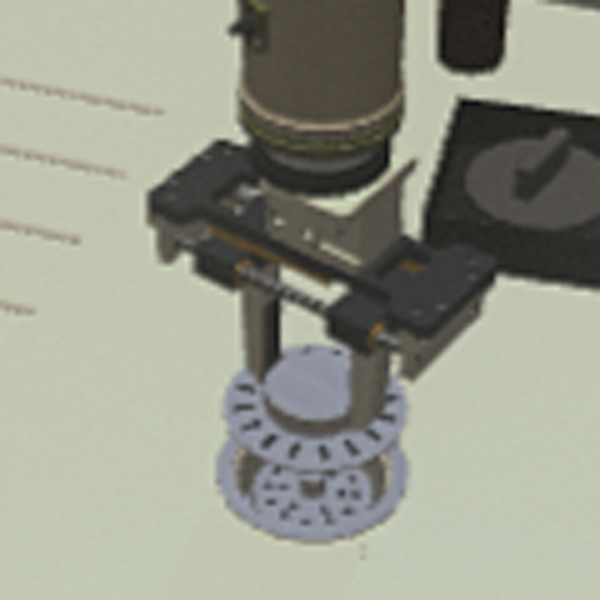

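The cover is level, and its disc centre measured (0.540, 0.043), matching the drain. I'll lower it.

Emit:
{"api": "servo_tool", "payload": {
  "increments": [
    {"slide": [0,0,6],"dr": [0,0,0],"jaw": 0.5},
    {"slide": [0,0,14],"dr": [0,0,0],"jaw": 0.5},
    {"slide": [0,0,22],"dr": [0,0,0],"jaw": 0.5},
    {"slide": [0,0,29],"dr": [0,0,0],"jaw": 0.5},
    {"slide": [0,0,34],"dr": [0,0,0],"jaw": 0.5},
    {"slide": [0,0,38],"dr": [0,0,0],"jaw": 0.5},
    {"slide": [0,0,42],"dr": [0,0,0],"jaw": 0.5},
    {"slide": [0,0,45],"dr": [0,0,0],"jaw": 0.5},
    {"slide": [0,0,47],"dr": [0,0,0],"jaw": 0.5},
    {"slide": [0,0,48.5],"dr": [0,0,0],"jaw": 0.5},
    {"slide": [0,0,49],"dr": [0,0,0],"jaw": 0.5},
    {"slide": [0,0,49],"dr": [0,0,0],"jaw": 0.5}
  ]
}}

```text
t: 28.05
tool_pos: [0.541, 0.0422, 0.2983]
orientation: [2.55, 1.835, 0.0]
force: [0.3, -0.7, -2.4]
opening: 0.0594
gripper_force: 35.0
```

Run:
```python
from h import *
to(.5412,.0423,.2976,-18.5)
```

```text
t28.05 pos [0.541  0.0422 0.2983] yaw-18.5 slide [0.2 0.1 0.7] dr -0.0001 tilt [0.0002 0.    ] F [ 0.3 -0.7 -2.4] op0.0594 g35.0
```

Emit:
{"api": "servo_tool", "payload": {
  "increments": [
    {"slide": [0,0,0.5],"dr": [0,0,0],"jaw": 0.5},
    {"slide": [0,0,1],"dr": [0,0,0],"jaw": 0.5},
    {"slide": [0,0,1],"dr": [0,0,0],"jaw": 0.5},
    {"slide": [0,0,1],"dr": [0,0,0],"jaw": 0.1},
    {"slide": [0,0,1],"dr": [0,0,0],"jaw": 0.1},
    {"slide": [0,0,1],"dr": [0,0,0],"jaw": 0.1},
    {"slide": [0,0,1],"dr": [0,0,0],"jaw": 0.1},
    {"slide": [0,0,1],"dr": [0,0,0],"jaw": 0.1},
    {"slide": [0,0,0],"dr": [0,0,0],"jaw": 0.1},
    {"slide": [0,0,-15],"dr": [0,0,0],"jaw": 0.1},
    {"slide": [0,0,-40],"dr": [0,0,0],"jaw": 0.1},
    {"slide": [0,0,-80],"dr": [0,0,0],"jaw": 0.1},
    {"slide": [0,0,-110],"dr": [0,0,0],"jaw": 0.1},
    {"slide": [0,0,-110],"dr": [0,0,0],"jaw": 0.1},
    {"slide": [0,0,-110],"dr": [0,0,0],"jaw": 0.1}
  ]
}}

```text
t: 29.55
tool_pos: [0.5413, 0.0422, 0.4103]
orientation: [2.548, 1.834, 0.004]
force: [-0.3, -0.0, -0.7]
opening: 0.0836
gripper_force: 0.0
```

Run:
```python
from h import *
to(.5412,.0423,.2976,-18.5)
im,w=cloud('side');save(im,'s11.png',(200,110,380,260),4.4)
d=w-[.541,.042,0];m=np.hypot(d[...,0],d[...,1])<.0575
for a,b in((.1045,.112),(.12,.125),(.125,.132)):
    q=w[m&(w[...,2]>a)&(w[...,2]<b)];print(a,len(q),q.mean(0).round(4),cv2.minEnclosingCircle(q[:,:2].astype(np.float32)) if len(q) else '')
q=w[m&(w[...,2]>.1045)&(w[...,2]<.1105)];A=np.c_[q[:,:2]-[.54,.042],np.ones(len(q))];print('plane',np.linalg.lstsq(A,q[:,2],rcond=None)[0])
```

```text
t29.55 pos [0.5413 0.0422 0.4103] yaw-18.5 slide [ -0.   -0.4 112.7] dr -0.0001 tilt [ 0.0033 -0.    ] F [-0.3 -0.  -0.7] op0.0836 g0.0
0.1045 434 [0.5376 0.0526 0.1075] ((0.5392411351203918, 0.04201134666800499), 0.05715382471680641)
0.12 138 [0.5407 0.0465 0.1233] ((0.5422835350036621, 0.04351294785737991), 0.03157529979944229)
0.125 95 [0.539  0.0446 0.1264] ((0.540118932723999, 0.04469330981373787), 0.029084349051117897)
plane [-0.00165254  0.00445627  0.10725234]
```

View pics/s11.png

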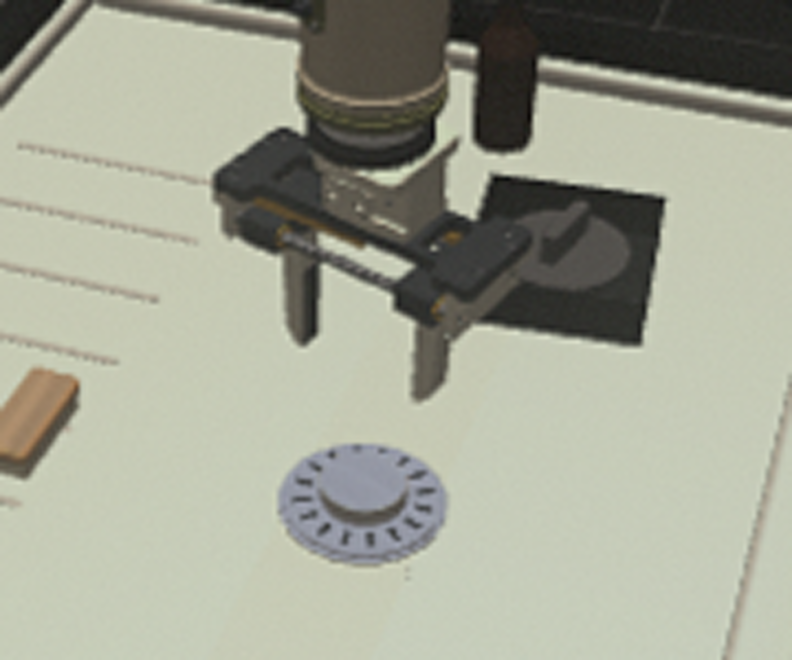

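The cover sits level and centred on the flange at (362,500). Its disc top measures z≈0.107, its home height. The plug stands in the tub and the gripper is clear of everything.

```bash
python3 -c "
from plant import *
print(close_job())"
```

```text
the job is handed in; nothing more can be done
None
```

The plug stands in the tub; the trap insert, sieve and dome cover are all home in the drain by camera measurement, and the job is handed in (no verdict was returned).

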